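# Square up a notebook in the jig and hold the stamp over its panel

### The arm

A 6-joint arm with a two-finger parallel gripper is mounted at the origin on the work surface. World frame = base frame: x ahead of the robot, y to its left, z up, the work surface at z = 0. Lengths are in m, angles in degrees, forces in N, time in s.
With the tool pointing down it reaches from about 0.4 to 0.825 m from the base axis. Payload 7 kg.
Tool frame: the origin (TCP) lies midway between the tips of the shut fingers; the grasp point (between the pads) lies 19 mm behind it; z points along the fingers, y is the line along which they close (so a half turn about z gives the same grasp; the last joint's range is limited). The gripper opens to 88 mm and grips with 3 to 60 N. Pads are 19 mm wide; open, the fingers measure 130 mm over their backs; the gripper's body (78 mm by 193 mm) begins 47 mm behind the grasp point.
Start: joints at [87.439, 20.546, 0.682, 0, -70.136, -16.507], TCP at [0.221, 0.638, 0.227] pointing down, gripper open.
Joint ranges: [-176.03, 176.03], [-82.01, 121.73], [-58.28, 71.71], [-173.87, 95.51], [-174.79, -0.11], [-173.66, 173.66]. Speed limits (degrees/s): [136.94, 136.94, 172.46, 180, 180, 180].

### API

Orientations are given as [roll, pitch, yaw] about the fixed x, y, z axes, in that order (R = Rz(yaw) Ry(pitch) Rx(roll)).
In Python, from plant import ctrl gives the robot as it stands. The module is installed in compiled form; this text tells all that it offers.
- The arm moves only by the tool play_rows, never from a script. Its argument "commands" is a list that holds one entry, the list of rows, each a list of 7 numbers: the turn, a rotation vector about the tool's x, y, z in rad, then the shift along the tool's x, y, z in cm, then the finger opening in cm, from 0 to 8.76. In form: [[[ax, ay, az, x, y, z, grip], ...]]. A call has 1 to 8 rows; each row is the pose to reach, as a shift and turn from the pose commanded when the call began, along the tool's axes at that moment; what a row does not reach only later rows make up. A row lasts 1/12 s, in which the tool goes at most 41.7 mm and 7.16 degrees, less where a joint would pass 70% of its speed; a pose out of reach is approached as far as the arm can. A call with a gripper value outside its range is refused whole. The fingers move at their own pace and stop on an object; the grip force is fixed at half the most. Time passes only in rows, so rows that repeat a pose let the fingers close. It gives the time, the measured TCP pose, the force, the opening and the grip force at its end, in the units of the state.
- ctrl.get_obs(): the state, without advancing time (a new reading comes with each control period).
- ctrl.snapshot(name): name is "scene" or "top"; returns a dict with "color" (420x560x3 uint8, red, green, blue), "camera_matrix" (3x3 intrinsics, pixels), "origin" and "rotation" of the camera in the world. Camera axes: x right, y down, z forward; pixel columns grow to the right and rows downward; lengths in m; the calibration is good to about 2 mm. A picture is of the moment at which its call begins. There is no depth.
- ctrl.close_job(): hands the job in; it is judged then, once.
Trained networks look in a picture, given as the dict that the camera call returned (one of the last four; its "shot" number tells which), for a name from the list of things; names that differ only in an ending like _2 or _b are one class to them, and where a whole thing is asked for, a point or a joint stands for the part that bears it (a point fixed in the world has none). Each returns a list of dicts, best first, with "conf" (0 to 1); they miss things now and then, are a little off and sometimes report something else, mostly with a low value. They report only what shows in the picture. A call takes as long as a camera call. They do not tell look-alikes from the thing itself.
- ctrl.find_in(picture, name): "bbox" ([left, top, width, height] in pixels, round what is visible of it).
The state is a dict: "clock": time; "joint_pos": joint angles; "qvel": joint speeds; "tau": joint torques, N m; "tool_pos": TCP position; "orientation": TCP orientation; "force": force on the tool from outside, world axes, zero at the start; "moment": the same for the moment, N m; "opening": finger opening in m; "gripper_force": force on a finger pad.
Only numpy, scipy, OpenCV 4.12 (cv2) and the standard library are available. Lean on these libraries where they do the work, as an engineer would, in place of code of your own. Each camera call takes 0.05 s, during which the arm holds its last target. There are 200 camera calls.

### The job

At the personalising counter, first push the notebook across the corner jig until two of its edges lie flush against the two metal stops. Then pick up the hand stamp with the oblong face, carry it over the row of tape rolls on the display step, and stop with it hovering level about a centimetre above the paper panel on the notebook's cover, centred and with its long sides along the panel's, never touching the notebook with it. Finish while still holding it there so that its placement can be approved, with the notebook still against both stops and everything else left where it stands.

Things in the scene. Friction and masses are not known exactly. Their poses are not given: they have to be found in the camera images.
- jig: fixed board 220 (x) x 270 (y) x 6 mm on the counter, with two aluminium stops 16 mm above it forming a corner: along +x (inner face x = +85 mm, from y = -105 to 105) and along +y (inner face y = +115, from x = -95 to 75). Origin: centre of the underside. A notebook flush against both has its origin at x 32.5, y 41, z 6 mm here, and the same yaw
- notebook: blue hardback notebook lying loose on the jig board, 105 (x) x 148 (y) x 14 mm, about 0.18 kg. Origin: centre of its underside; spine on the -x side, long edges along y. It starts up to 0.2 rad out of line with the jig, +x edge facing the +x stop and +y edge the +y stop, 5 to 50 mm from each
- panel (a point): centre of the white paper panel, 50 (x) x 76 (y) mm, flat on the notebook's cover, 14.4 mm above the notebook's underside and at x = +6, y = +12 mm in the notebook's frame; axes those of the notebook
- stamp: the stamp to use: wooden hand stamp standing upright, loose, about 0.12 kg, with an oblong rubber face 34 (x) x 60 (y) mm on a block 36 x 62 mm. Origin: centre of the rubber face, underneath, z up the handle. Block top at 21 mm; above it a centred rectangular handle 20 (x) x 34 (y) mm, from 21 to 68 mm height, to be gripped across its 20 mm
- stamp_face (a point): centre of the stamp's rubber face (same point and axes as the stamp's origin)
- round_stamp: hand stamp of the same wood and with the same handle as the others; its block is round, 44 mm across, 68 mm tall in all. Not needed. Origin: centre of the underside
- square_stamp: hand stamp of the same wood and with the same handle as the others; its block is square, 38 mm, 68 mm tall in all. Not needed. Origin: centre of the underside
- step: fixed white display step between the stamps and the jig, 300 (x) x 70 (y) x 55 mm high, long along its x. Origin: centre of its underside. It carries the tape rolls, whose tops reach 85 mm above the counter
- roll0: loose roll of tape lying flat on the step, 50 mm across, 15 mm high, origin: centre of its underside
- roll1: loose roll of tape lying flat on the step, 50 mm across, 30 mm high, origin: centre of its underside
- roll2: loose roll of tape lying flat on the step, 50 mm across, 20 mm high, origin: centre of its underside
- ink_tin: closed flat ink pad tin, 65 x 95 x 19 mm, loose. Origin: centre of its underside
- pencil_pot: metal pot, 72 mm across and 100 mm high, pencils standing out to 175 mm, loose. Origin: centre of its underside
Mind the look-alikes: they are no part of the job. Of the things shaped like the notebook, the blue one is meant. What is shaped like the stamp but turquoise is not meant.

How it is judged:
By the outcome, as a careful person would: the job done as asked, in the order asked, and still so for the second after the job is handed in, while the arm keeps its last pose, push and grip.
It also fails if it takes over 66 s, if anything falls off the work surface, if the arm or the gripper's body presses on something with over 40 N, if the wrist force passes 120 N, or if a joint passes its speed limit or range.

## Working session

There is one attempt and no reset: what is moved stays moved. The work goes in short steps, Python scripts to look and compute and a tool call to move; the robot and the scene stay as the last step left them, time stands still between calls to the robot, and variables do not carry over. Pictures are saved under pics/ and viewed, at most 10 in all, crops included, and the job is handed in when it is done.

Besides the shell and the picture viewer there is one more tool, called after "Call:" by a JSON object that holds its "fn" and its "kwargs", one argument or row to a line. play_rows: Moves the arm, as the interface text tells. Its arguments: {"type":"object","properties":{"commands":{"type":"array","items":{"type":"array","items":{"type":"array","items":{"type":"number"}}}}},"required":["commands"]}

```bash
mkdir -p pics; python3 - <<'E'
from plant import ctrl
import cv2,pickle
o=ctrl.get_obs();print(o)
for n in("scene","top"):
    p=ctrl.snapshot(n);cv2.imwrite(f"pics/{n}0.png",p["color"][:,:,::-1]);pickle.dump(p,open(n+"0.pkl","wb"))
    print(n,p["camera_matrix"].tolist(),p["origin"],p["rotation"].tolist())
    for k in("notebook","stamp","jig","step","round_stamp","square_stamp","roll0","ink_tin","pencil_pot"):
        print(k,[(d["bbox"],round(d["conf"],2)) for d in ctrl.find_in(p,k)])
E
```

```text
{'clock': 0.0, 'joint_pos': array([ 8.74406790e+01,  2.05913566e+01,  6.35602424e-01, -1.92679594e-02,
       -7.01358107e+01, -1.65061383e+01]), 'qvel': array([ 0.05823924,  0.03856057,  0.0428309 , -0.04030456,  0.06366195,
       -0.01619273]), 'tau': array([-1.99060883e-04, -5.82723570e+01,  2.93056583e+01,  6.99726149e+00,
        7.02795209e-03, -1.59281194e-04]), 'tool_pos': array([0.22036771, 0.63751631, 0.22564014]), 'orientation': array([ 1.79907062e+02, -8.65083207e-03, -1.90720138e+01]), 'force': array([ 0.31213208, -0.60663124,  0.11222889]), 'moment': array([-0.01197082,  0.02324048,  0.03291957]), 'gripper_force': 0.0, 'opening': 0.0876287965292892}
scene [[412.71145000605145, 0.0, 273.6671628405245], [0.0, 412.71145000605145, 211.87058155905677], [0.0, 0.0, 1.0]] [ 1.22492399 -0.03265231  0.87040065] [-137.9762733150743, 0.5723586281568406, 94.92304130452493]
notebook [([383.1, 151.6, 53.5, 41.1], 0.85), ([227.8, 153.9, 34.5, 35.4], 0.83), ([357.6, 219.8, 60.5, 34.9], 0.73)]
stamp [([128.1, 213.8, 27.4, 26.3], 0.77), ([159.9, 173.1, 36.0, 21.3], 0.74), ([162.1, 228.8,
[... 652 characters left out ...]
 -1.1901405399328036, -90.07007225802805]
notebook [([97.5, 276.6, 60.8, 66.6], 0.87), ([136.8, 188.2, 59.8, 41.7], 0.73), ([295.3, 261.2, 50.7, 63.6], 0.73)]
stamp [([362.2, 209.6, 26.4, 24.4], 0.69), ([396.1, 187.7, 30.9, 23.6], 0.67), ([360.0, 167.7, 22.2, 25.2], 0.54), ([371.6, 255.0, 40.1, 32.1], 0.38)]
jig [([107.8, 167.5, 118.9, 96.1], 0.79)]
step [([242.1, 151.3, 37.4, 116.9], 0.94)]
round_stamp [([308.8, 176.2, 21.6, 16.2], 0.46)]
square_stamp [([309.8, 225.1, 19.5, 20.0], 0.71)]
roll0 [([249.4, 161.8, 18.8, 17.4], 0.73), ([254.2, 235.5, 14.6, 16.2], 0.54), ([249.9, 202.3, 16.5, 18.8], 0.48)]
ink_tin [([370.6, 258.3, 39.6, 25.8], 0.89)]
pencil_pot [([231.2, 98.4, 25.2, 46.8], 0.78)]
```

```bash
python3 - <<'E'
import cv2
a=cv2.imread("pics/top0.png")[130:330,60:460];cv2.imwrite("pics/topc.png",cv2.resize(a,None,fx=2,fy=2,interpolation=cv2.INTER_CUBIC))
a=cv2.imread("pics/scene0.png")[130:330,90:470];cv2.imwrite("pics/scenec.png",cv2.resize(a,None,fx=2,fy=2,interpolation=cv2.INTER_CUBIC))
E
```

```text
(no output)
```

View pics/topc.png

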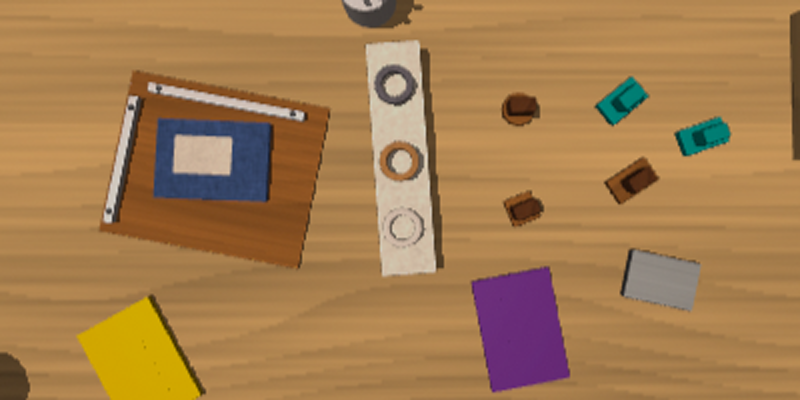

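View pics/scenec.png

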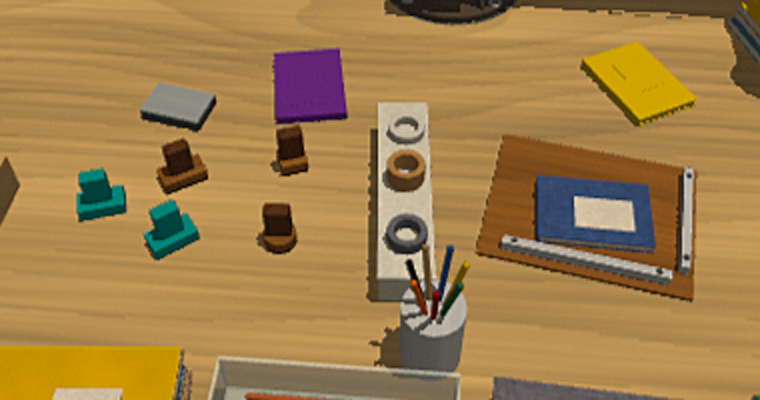

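```bash
cat > h.py <<'E'
import numpy as np,cv2,pickle
from scipy.spatial.transform import Rotation as R
from scipy.optimize import minimize
S=8
def project(p,X):
    c=(np.asarray(X)-p["origin"])@R.from_euler("xyz",p["rotation"],degrees=True).as_matrix()
    return c[:,:2]/c[:,2:]*p["camera_matrix"][0][0]+np.array([p["camera_matrix"][0][2],p["camera_matrix"][1][2]])
def box(x0,x1,y0,y1,z0,z1): return np.array([[x,y,z] for x in(x0,x1) for y in(y0,y1) for z in(z0,z1)])/1e3
JIG=[box(-110,110,-135,135,0,6),box(85,88,-105,105,6,22),box(-95,75,115,118,6,22)]
NB=[box(-52.5,52.5,-74,74,0,14)]
PANEL=[box(-19,31,-26,50,14.4,14.4)]
STAMP=[box(-18,18,-31,31,0,21),box(-10,10,-17,17,21,68)]
STEP=[box(-150,150,-35,35,0,55)]
def place(B,x,y,z,yaw): return B@R.from_euler("z",yaw,degrees=True).as_matrix().T+[x,y,z]
def sil(p,parts,pose,hull=False):
    h,w=p["color"].shape[:2];m=np.zeros((h*S//2,w*S//2),np.uint8)
    P=[place(b,*pose) for b in parts]
    if hull:P=[np.vstack(P)]
    for b in P:
        u=(project(p,b)+.5)*S/2-.5
        cv2.fillConvexPoly(m,cv2.convexHull(np.round(u*16).astype(np.int32)),255,shift=4)
    return cv2.resize(m,(w,h),interpolation=cv2.INTER_AREA)/255.
def fit(views,parts,guess,hull=False,z=0,fitz=False):
    # views: list of (picture, mask float)
    def cost(v):
        pose=(v[0]/1e3,v[1]/1e3,v[3]/1e3 if fitz else z,v[2])
        return sum(np.abs(sil(p,parts,pose,hull)-m).sum()/m.sum() for p,m in views)
    g=list(guess)+([z*1e3] if fitz else [])
    sx=np.vstack([g]+[np.array(g)+d for d in np.diag([12,12,8,8][:len(g)])])
    r=minimize(cost,g,method="Nelder-Mead",options=dict(initial_simplex=sx,xatol=.03,fatol=1e-4,maxiter=300))
    return np.round(r.x,2),round(r.fun/len(views),3)
def hsv(p): return cv2.cvtColor(p["color"],cv2.COLOR_RGB2HSV).astype(int)
def ground(p,uv,z):
    K=p["camera_matrix"];d=R.from_euler("xyz",p["rotation"],degrees=True).apply([(uv[0]-K[0][2])/K[0][0],(uv[1]-K[1][2])/K[1][1],1])
    return p["origin"]+d*(z-p["origin"][2])/d[2]
def rows(o,pos,yaw):
    """shift/turn from state o to a tool-down target with tool yaw (deg)"""
    Rt=R.from_euler("xyz",o["orientation"],degrees=True);Rg=R.from_euler("xyz",[180,0,yaw],degrees=True)
    print("row",np.round((Rt.inv()*Rg).as_rotvec(),3),np.round(Rt.inv().apply(np.array(pos)-o["tool_pos"])*100,2))
E
python3 - <<'E'
from h import *
for n in("top","scene"):
    p=pickle.load(open(n+"0.pkl","rb"));H=hsv(p)
    pts={"top":dict(table=(250,300),jig=(190,240),stampblk=(368,225),handle=(378,219),blue=(145,220),panel=(160,208),shadow=(277,220)),
    "scene":dict(table=(250,180),jig=(350,240),stampblk=(180,220),handle=(177,205),blue=(370,230),panel=(390,236))}[n]
    for k,(u,v) in pts.items(): print(n,k,H[v,u],p["color"][v,u])
    ub={"top":[(376,220)],"scene":[(180,212)]}[n][0]
    print(ground(p,ub,.03))
E
```

```text
top table [ 17 140 175] [175 132  79]
top jig [ 13 192 130] [130  76  32]
top stampblk [ 14 196 117] [117  68  27]
top handle [ 12 188  84] [84 46 22]
top blue [110 129  93] [46 62 93]
top panel [ 14  60 203] [203 178 155]
top shadow [ 16 140  80] [80 60 36]
[ 0.48923043 -0.36015384  0.03      ]
scene table [143 173 118] [ 99  38 118]
scene jig [ 15 194 139] [139  85  33]
scene stampblk [ 15 201  89] [89 54 19]
scene handle [ 11 181  86] [86 48 25]
scene blue [110 127 108] [ 54  72 108]
scene panel [ 18  59 211] [211 192 162]
[ 0.49133525 -0.36271213  0.03      ]
```

```bash
cat >> h.py <<'E'
def window(m,bb):
    o=np.zeros(m.shape,np.uint8);l,t,w,h=bb;o[t:t+h,l:l+w]=m[t:t+h,l:l+w];return o
def biggest(m,hull):
    n,l,s,_=cv2.connectedComponentsWithStats(m.astype(np.uint8));k=1+np.argmax(s[1:,4]);m=(l==k).astype(np.uint8)
    if hull:
        q=cv2.convexHull(cv2.findNonZero(m));m=np.zeros_like(m);cv2.fillConvexPoly(m,q,1)
    return m.astype(float)
def m_stamp(p,bb): return biggest(window((hsv(p)[...,1]>163)&(hsv(p)[...,0]<25),bb),False)
def m_blue(p,bb): return biggest(window((abs(hsv(p)[...,0]-110)<12)&(hsv(p)[...,1]>70),bb),True)
def m_jig(p,bb):
    H=hsv(p);return biggest(window((H[...,1]>165)&(H[...,0]<25)|(H[...,1]<60),bb),True)
def m_panel(p,nb):
    H=hsv(p);return biggest((cv2.erode(nb.astype(np.uint8),np.ones((3,3)))>0)&(H[...,0]<30)&(H[...,2]>140),True)
E
python3 - <<'E'
from h import *
T=pickle.load(open("top0.pkl","rb"));C=pickle.load(open("scene0.pkl","rb"))
BS={"stamp":((358,205,36,34),(155,195,45,36)),"nb":((130,180,75,60),(345,205,85,55)),"jig":((103,158,130,112),(320,190,125,95))}
def run(name,f,parts,g,hull,z,args=None,**k):
    m=[f(p,b) for p,b in zip((T,C),args or BS[name])]
    print(name,[int(x.sum()) for x in m],"both",fit(list(zip((T,C),m)),parts,g,hull,z,**k),"top",fit([(T,m[0])],parts,g,hull,z),"scene",fit([(C,m[1])],parts,g,hull,z))
    return m
ms=run("stamp",m_stamp,STAMP,(470,-345,-55),False,0)
print(fit(list(zip((T,C),ms)),STAMP,(470,-345,-55),False,0,fitz=True))
mn=run("nb",m_blue,NB,(450,225,-3),True,.006)
print(fit(list(zip((T,C),mn)),NB,(450,225,-3),True,.006,fitz=True))
mp=run("panel",m_panel,PANEL,(450,225,-3),True,.006,mn)
mj=run("jig",m_jig,JIG,(450,225,-10),True,0)
for i,p in enumerate((T,C)):
    im=p["color"][:,:,::-1].copy()
    for m,c in((ms,(0,255,0)),(mn,(0,0,255)),(mj,(255,0,0)),(mp,(0,255,255))):
        q,_=cv2.findContours(cv2.resize(m[i],None,fx=2,fy=2,interpolation=cv2.INTER_NEAREST).astype(np.uint8),0,1)
        if c==(0,255,0): big=cv2.resize(im,None,fx=2,fy=2)
        cv2.drawContours(big,q,-1,c,1)
    a=big[300:560,180:860] if i==0 else big[360:600,280:920]
    if i==0:A=a
    else: cv2.imwrite("pics/masks.png",np.vstack([A,np.pad(a,((0,0),(0,40),(0,0)))]))
E
```

```text
stamp [317, 408] both (array([ 489.74, -363.63,   31.47]), np.float64(0.164)) top (array([ 490.07, -363.68, -147.19]), np.float64(0.128)) scene (array([ 491.58, -363.51,   27.45]), np.float64(0.19))
(array([ 489.19, -364.71, -148.49,   -4.1 ]), np.float64(0.157))
nb [2228, 1890] both (array([517.25, 197.4 ,  -2.73]), np.float64(0.048)) top (array([517.36, 197.99,  -1.75]), np.float64(0.033)) scene (array([516.44, 197.14,  -2.53]), np.float64(0.058))
(array([517.15, 197.25,  -2.55,   6.15]), np.float64(0.048))
panel [558, 479] both (array([-1358.,   541.,   669.]), np.float64(1.0)) top (array([ 5.1847e+02,  1.9738e+02, -4.8000e-01]), np.float64(0.037)) scene (array([-1358.,   541.,   669.]), np.float64(1.0))
jig [8401, 6760] both (array([506.05, 196.1 , -10.82]), np.float64(0.013)) top (array([506.03, 196.51, -10.86]), np.float64(0.011)) scene (array([506.18, 195.78, -10.88]), np.float64(0.014))
```

View pics/masks.png

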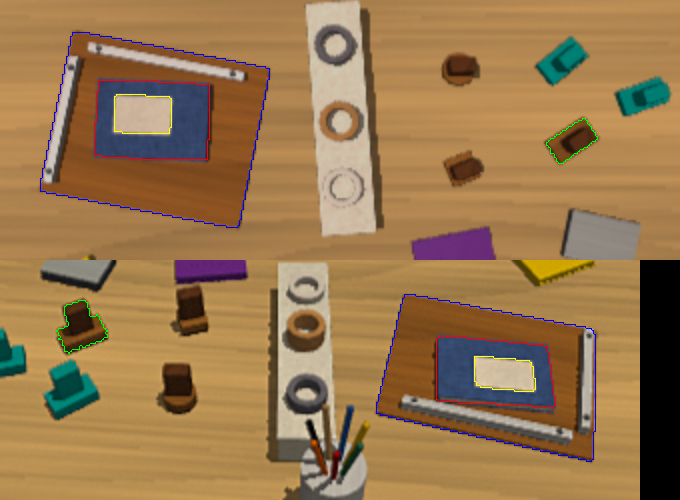

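```bash
cat >> h.py <<'E'
J=[.506,.196,-10.85]
def jig(x,y,z): # jig-frame mm -> world m
    return place(np.array([[x,y,0]])/1e3,J[0],J[1],z,J[2])[0]
def injig(p): 
    return np.round(R.from_euler("z",-J[2],degrees=True).apply(np.array(p)-[J[0],J[1],0])*1e3,1)
def st(o): print(round(float(o["clock"]),2),np.round(o["tool_pos"],4),"jig",injig(o["tool_pos"]),np.round(o["orientation"],2),np.round(o["force"],1),round(o["opening"],4),round(o["gripper_force"],1))
E
python3 - <<'E'
from h import *
from plant import ctrl
o=ctrl.get_obs();st(o);rows(o,jig(-75,3.4,.10),-10.85)
E
```

```text
1.0 [0.2206 0.6379 0.2266] jig [-363.5  380.3  226.6] [-180.     -0.    -19.07] [-1.2  0.  -0.7] 0.0876 0.0
row [-0.    -0.    -0.143] [33.94 33.18 12.66]
```

Call:
{"fn": "play_rows", "kwargs": {
  "commands": [
    [[0, 0, -0.143, 33.9, 33.2, 12.6, 6], [0, 0, -0.143, 33.9, 33.2, 12.6, 6], [0, 0, -0.143, 33.9, 33.2, 12.6, 6], [0, 0, -0.143, 33.9, 33.2, 12.6, 6], [0, 0, -0.143, 33.9, 33.2, 12.6, 6], [0, 0, -0.143, 33.9, 33.2, 12.6, 6], [0, 0, -0.143, 33.9, 33.2, 12.6, 6], [0, 0, -0.143, 33.9, 33.2, 12.6, 6]]
  ]
}}

```text
clock: 1.67
tool_pos: [0.3649, 0.348, 0.141]
orientation: [-179.9, -0.0, -10.8]
force: [1.8, -0.6, 0.1]
opening: 0.0601
gripper_force: 0.0
```

```bash
python3 - <<'E'
from h import *
from plant import ctrl
o=ctrl.get_obs();st(o);rows(o,jig(-75,3.4,.06),-10.85)
E
```

```text
1.67 [0.3649 0.348  0.141 ] jig [-167.2  122.7  141. ] [-1.7994e+02 -2.0000e-02 -1.0850e+01] [ 1.8 -0.6  0.1] 0.0601 0.0
row [-0.001 -0.     0.   ] [ 9.21 11.94  8.09]
```

Call:
{"fn": "play_rows", "kwargs": {
  "commands": [
    [[0, 0, 0, 9.2, 11.9, 8, 6], [0, 0, 0, 9.2, 11.9, 8, 6], [0, 0, 0, 9.2, 11.9, 8, 6], [0, 0, 0, 9.2, 11.9, 8, 6], [0, 0, 0, 9.2, 11.9, 8, 6], [0, 0, 0, 9.2, 11.9, 8, 6], [0, 0, 0, 9.2, 11.9, 8, 6]]
  ]
}}

```text
clock: 2.25
tool_pos: [0.4328, 0.2155, 0.0613]
orientation: [-180.0, -0.0, -10.9]
force: [0.7, 0.1, 0.6]
opening: 0.0602
gripper_force: 0.0
```

```bash
python3 - <<'E'
from h import *
from plant import ctrl
o=ctrl.get_obs();st(o);rows(o,jig(-75,3.4,.0115),-10.85)
E
```

```text
2.25 [0.4328 0.2155 0.0613] jig [-75.5   5.4  61.3] [-1.7999e+02 -2.0000e-02 -1.0940e+01] [0.7 0.1 0.6] 0.0602 0.0
row [-0.    -0.    -0.002] [0.05 0.2  4.98]
```

Call:
{"fn": "play_rows", "kwargs": {
  "commands": [
    [[0, 0, 0, 0, 0.2, 5, 6], [0, 0, 0, 0, 0.2, 5, 6], [0, 0, 0, 0, 0.2, 5, 6], [0, 0, 0, 0.7, 0.2, 5, 6], [0, 0, 0, 1.4, 0.2, 5, 6], [0, 0, 0, 2.1, 0.2, 5, 6], [0, 0, 0, 2.7, 0.2, 5, 6], [0, 0, 0, 3.2, 0.2, 5, 6]]
  ]
}}

```text
clock: 2.92
tool_pos: [0.4647, 0.2079, 0.0119]
orientation: [-179.9, -0.1, -10.9]
force: [-1.0, 0.3, 1.0]
opening: 0.06
gripper_force: 0.7
```

```bash
python3 - <<'E'
from h import *
from plant import ctrl
o=ctrl.get_obs();st(o);rows(o,jig(-34,3.4,.0115),-10.85)
E
```

```text
2.92 [0.4647 0.2079 0.0119] jig [-42.8   4.   11.9] [-1.7991e+02 -6.0000e-02 -1.0880e+01] [-1.   0.3  1. ] 0.06 0.7
row [-0.002 -0.001 -0.001] [0.88 0.06 0.05]
```

Call:
{"fn": "play_rows", "kwargs": {
  "commands": [
    [[0, 0, 0, 0.3, 0, 0, 6], [0, 0, 0, 0.6, 0, 0, 6], [0, 0, 0, 0.8, 0, 0, 6], [0, 0, 0, 1.0, 0, 0, 6], [0, 0, 0, 1.1, 0, 0, 6], [0, 0, 0, 1.2, 0, 0, 6], [0, 0, 0, 1.3, 0, 0, 6]]
  ]
}}

```text
clock: 3.5
tool_pos: [0.4758, 0.2048, 0.0109]
orientation: [180.0, 0.0, -10.9]
force: [-3.1, -0.3, 2.0]
opening: 0.06
gripper_force: 1.3
```

```bash
python3 - <<'E'
from h import *
from plant import ctrl
o=ctrl.get_obs();st(o)
E
```

```text
3.5 [0.4758 0.2048 0.0109] jig [-31.3   3.   10.9] [ 1.7997e+02  3.0000e-02 -1.0880e+01] [-3.1 -0.3  2. ] 0.06 1.3
```

Call:
{"fn": "play_rows", "kwargs": {
  "commands": [
    [[0, 0, 0, 0.1, 0, 0, 6], [0, 0, 0, 0.2, 0, 0, 6], [0, 0, 0, 0.25, 0, 0, 6], [0, 0, 0, 0.3, 0, 0, 6]]
  ]
}}

```text
clock: 3.83
tool_pos: [0.478, 0.2044, 0.0109]
orientation: [180.0, 0.1, -10.9]
force: [-11.8, 4.6, 7.9]
opening: 0.0602
gripper_force: 6.3
```

Call:
{"fn": "play_rows", "kwargs": {
  "commands": [
    [[0, 0, 0, -1.5, 0, 0, 6], [0, 0, 0, -3, 0, 0, 6], [0, 0, 0, -3, 0, -2, 6], [0, 0, 0, -3, 0, -5, 6], [0, 0, 0, -3, 0, -6, 6], [0, 0, 0, -3, 0, -6, 6]]
  ]
}}

```text
clock: 4.33
tool_pos: [0.4514, 0.2117, 0.0739]
orientation: [-179.7, -0.2, -10.8]
force: [0.2, 1.2, -0.2]
opening: 0.0598
gripper_force: 0.0
```

```bash
python3 - <<'E'
from h import *
from plant import ctrl
o=ctrl.get_obs();st(o);print(o["joint_pos"].round(1));rows(o,jig(30,-95,.075),-100.85)
E
```

```text
4.33 [0.4514 0.2117 0.0739] jig [-56.6   5.1  73.9] [-179.74   -0.21  -10.82] [ 0.2  1.2 -0.2] 0.0598 0.0
[ 47.8  13.  -32.9   0.1 -43.7  31.3]
row [-6.000e-03  1.000e-03  1.571e+00] [ 8.65 10.01 -0.13]
```

Call:
{"fn": "play_rows", "kwargs": {
  "commands": [
    [[0, 0, 1.571, 8.6, 10, 0, 4.5], [0, 0, 1.571, 8.6, 10, 0, 4.5], [0, 0, 1.571, 8.6, 10, 0, 4.5], [0, 0, 1.571, 8.6, 10, 0, 4.5], [0, 0, 1.571, 8.6, 10, 0, 4.5], [0, 0, 1.571, 8.6, 10, 0, 4.5], [0, 0, 1.571, 8.6, 10, 0, 4.5], [0, 0, 1.571, 8.6, 10, 0, 4.5]]
  ]
}}

```text
clock: 5.0
tool_pos: [0.5151, 0.0951, 0.0701]
orientation: [179.9, -0.0, -68.6]
force: [0.3, -0.2, 0.3]
opening: 0.045
gripper_force: 0.0
```

```bash
python3 - <<'E'
from h import *
from plant import ctrl
o=ctrl.get_obs();st(o);print(o["joint_pos"].round(1));rows(o,jig(30,-95,.06),-100.85)
E
```

```text
5.0 [0.5151 0.0951 0.0701] jig [ 27.9 -97.4  70.1] [ 1.7994e+02 -1.0000e-02 -6.8570e+01] [ 0.3 -0.2  0.3] 0.045 0.0
[ 31.9  15.6 -29.7   0.  -44.7 -10.5]
row [ 0.001 -0.     0.563] [-0.09 -0.31  1.01]
```

Call:
{"fn": "play_rows", "kwargs": {
  "commands": [
    [[0, 0, 0.563, -0.1, -0.3, 1, 4.5], [0, 0, 0.563, -0.1, -0.3, 1, 4.5], [0, 0, 0.563, -0.1, -0.3, 1, 4.5], [0, 0, 0.563, -0.1, -0.3, 1, 4.5], [0, 0, 0.563, -0.1, -0.3, 1, 4.5], [0, 0, 0.563, -0.1, -0.3, 1, 4.5]]
  ]
}}

```text
clock: 5.5
tool_pos: [0.5174, 0.0974, 0.0601]
orientation: [180.0, -0.0, -100.6]
force: [-0.2, 0.4, 0.3]
opening: 0.0449
gripper_force: 0.0
```

```bash
python3 - <<'E'
from h import *
from plant import ctrl
p=ctrl.snapshot("top");o=ctrl.get_obs();st(o);rows(o,jig(30,-95,.0115),-100.85)
a=p["color"][140:290,90:300,::-1];cv2.imwrite("pics/t1.png",cv2.resize(a,None,fx=3,fy=3,interpolation=cv2.INTER_CUBIC))
m=m_blue(p,(130,160,63,75));print(m.sum(),fit([(p,m)],NB,(540,200,-10),True,.006))
E
```

```text
5.55 [0.5174 0.0975 0.0603] jig [ 29.8 -94.6  60.3] [ 1.7996e+02 -3.0000e-02 -1.0036e+02] [-0.3  0.1 -0.8] 0.0449 0.0
row [ 0.001 -0.001  0.009] [ 0.04 -0.02  4.88]Traceback (most recent call last):
  File "<stdin>", line 5, in <module>
  File "h.py", line 48, in m_blue
    def m_blue(p,bb): return biggest(window((abs(hsv(p)[...,0]-110)<12)&(hsv(p)[...,1]>70),bb),True)
                             ~~~~~~~^^^^^^^^^^^^^^^^^^^^^^^^^^^^^^^^^^^^^^^^^^^^^^^^^^^^^^^^^^^^^^^^
  File "h.py", line 43, in biggest
    n,l,s,_=cv2.connectedComponentsWithStats(m.astype(np.uint8));k=1+np.argmax(s[1:,4]);m=(l==k).astype(np.uint8)
                                                                     ~~~~~~~~~^^^^^^^^^
    return _wrapfunc(a, 'argmax', axis=axis, out=out, **kwds)
    return bound(*args, **kwds)
ValueError: attempt to get argmax of an empty sequence
```

View pics/t1.png

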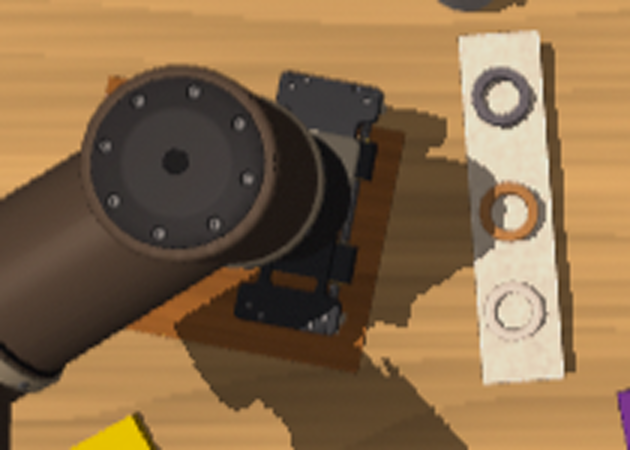

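Call:
{"fn": "play_rows", "kwargs": {
  "commands": [
    [[0, 0, 0.009, 0, 0, 4.9, 4.5], [0, 0, 0.009, 0, 0, 4.9, 4.5], [0, 0, 0.009, 0, 0, 4.9, 4.5], [0, 0, 0.009, -0.7, 0, 4.9, 4.5], [0, 0, 0.009, -1.4, 0, 4.9, 4.5], [0, 0, 0.009, -2.1, 0, 4.9, 4.5], [0, 0, 0.009, -2.8, 0, 4.9, 4.5], [0, 0, 0.009, -3.4, 0, 4.9, 4.5]]
  ]
}}

```text
clock: 6.22
tool_pos: [0.5245, 0.1324, 0.0131]
orientation: [-179.9, 0.1, -100.9]
force: [-0.2, -2.6, 2.1]
opening: 0.0451
gripper_force: 1.4
```

```bash
python3 - <<'E'
from h import *
from plant import ctrl
o=ctrl.get_obs();st(o);rows(o,jig(30,-48,.0115),-100.85)
E
```

```text
6.22 [0.5245 0.1324 0.0131] jig [ 30.2 -59.   13.1] [-1.7992e+02  5.0000e-02 -1.0089e+02] [-0.2 -2.6  2.1] 0.0451 1.4
row [-0.001  0.001 -0.001] [-1.1   0.02  0.16]
```

Call:
{"fn": "play_rows", "kwargs": {
  "commands": [
    [[0, 0, 0, -0.4, 0, 0.1, 4.5], [0, 0, 0, -0.7, 0, 0.1, 4.5], [0, 0, 0, -1.0, 0, 0.1, 4.5], [0, 0, 0, -1.2, 0, 0.1, 4.5], [0, 0, 0, -1.3, 0, 0.1, 4.5], [0, 0, 0, -1.4, 0, 0.1, 4.5]]
  ]
}}

```text
clock: 6.72
tool_pos: [0.5263, 0.1448, 0.011]
orientation: [180.0, -0.0, -100.9]
force: [-0.7, -2.6, 3.0]
opening: 0.0448
gripper_force: 1.5
```

```bash
python3 - <<'E'
from h import *
from plant import ctrl
o=ctrl.get_obs();st(o)
E
```

```text
6.72 [0.5263 0.1448 0.011 ] jig [ 29.6 -46.4  11. ] [ 1.7999e+02 -1.0000e-02 -1.0095e+02] [-0.7 -2.6  3. ] 0.0448 1.5
```

Call:
{"fn": "play_rows", "kwargs": {
  "commands": [
    [[0, 0, 0, -0.2, 0, 0, 4.5], [0, 0, 0, -0.3, 0, 0, 4.5], [0, 0, 0, -0.4, 0, 0, 4.5], [0, 0, 0, -0.45, 0, 0, 4.5]]
  ]
}}

```text
clock: 7.05
tool_pos: [0.5266, 0.147, 0.0109]
orientation: [179.9, -0.2, -101.0]
force: [3.3, -16.9, 6.0]
opening: 0.045
gripper_force: 7.6
```

Call:
{"fn": "play_rows", "kwargs": {
  "commands": [
    [[0, 0, 0, 1, 0, 0, 4.5], [0, 0, 0, 2, 0, 0, 4.5], [0, 0, 0, 3, 0, -4, 4.5], [0, 0, 0, 3, 0, -8, 4.5], [0, 0, 0, 4, 0, -12, 4.5], [0, 0, 0, 6, 0, -15, 4.5], [0, 0, 0, 8, 0, -17, 4.5], [0, 0, 0, 8, 0, -17, 4.5]]
  ]
}}

```text
clock: 7.72
tool_pos: [0.5135, 0.0695, 0.186]
orientation: [-179.6, 0.3, -101.0]
force: [0.1, 0.5, -0.3]
opening: 0.0446
gripper_force: 0.0
```

```bash
python3 - <<'E'
from h import *
from plant import ctrl
o=ctrl.get_obs();st(o);rows(o,(.4897,-.364,.15),-59)
E
```

```text
7.72 [0.5135 0.0695 0.186 ] jig [  31.2 -122.8  186. ] [-179.62    0.28 -100.97] [ 0.1  0.5 -0.3] 0.0446 0.0
row [-0.008  0.002 -0.733] [43.03 -5.89  3.43]
```

Call:
{"fn": "play_rows", "kwargs": {
  "commands": [
    [[0, 0, -0.73, 28, -4, 0, 4.5], [0, 0, -0.73, 28, -4, 0, 4.5], [0, 0, -0.73, 28, -4, 0, 4.5], [0, 0, -0.73, 28, -4, 0, 4.5], [0, 0, -0.73, 28, -4, 0, 4.5], [0, 0, -0.73, 28, -4, 0, 4.5], [0, 0, -0.73, 28, -4, 0, 4.5], [0, 0, -0.73, 28, -4, 0, 4.5]]
  ]
}}

```text
clock: 8.38
tool_pos: [0.4975, -0.2149, 0.1806]
orientation: [-180.0, 0.0, -58.9]
force: [0.5, 0.0, 0.3]
opening: 0.0449
gripper_force: 0.0
```

```bash
python3 - <<'E'
from h import *
from plant import ctrl
T=ctrl.snapshot("top");C=ctrl.snapshot("scene");pickle.dump((T,C),open("1.pkl","wb"))
o=ctrl.get_obs();st(o)
mj=[m_jig(p,b) for p,b in zip((T,C),((103,158,130,112),(320,190,125,95)))];print("jig",fit(list(zip((T,C),mj)),JIG,(506,196,-10),True))
mn=[m_blue(p,b) for p,b in zip((T,C),((110,165,95,90),(345,195,95,75)))]
for v in([0,1],[0],[1]): print("nb",v,fit([((T,C)[i],mn[i]) for i in v],NB,(540,225,-8),True,.006))
mp=[m_panel(p,m) for p,m in zip((T,C),mn)]
for v in([0,1],[0],[1]): print("panel",v,fit([((T,C)[i],mp[i]) for i in v],PANEL,(545,230,-12),True,.006))
a=cv2.resize(T["color"][155:275,95:245,::-1],None,fx=4,fy=4,interpolation=cv2.INTER_CUBIC)
cv2.imwrite("pics/t2.png",a)
E
```

```text
8.48 [ 0.4975 -0.2144  0.1803] jig [  68.9 -404.7  180.3] [-1.800e+02  2.000e-02 -5.933e+01] [-0.4 -0.2  0.1] 0.045 0.0
jig (array([505.77, 197.26, -10.97]), np.float64(0.331))
nb [0, 1] (array([544.63, 231.32, -11.1 ]), np.float64(0.195))
nb [0] (array([545.44, 235.29, -11.25]), np.float64(0.297))
nb [1] (array([544.35, 230.14, -10.81]), np.float64(0.075))
panel [0, 1] (array([545.37, 230.4 , -10.61]), np.float64(0.07))
panel [0] (array([545.6 , 231.16, -10.77]), np.float64(0.056))
panel [1] (array([545.69, 229.46,  -9.73]), np.float64(0.073))
```

View pics/t2.png

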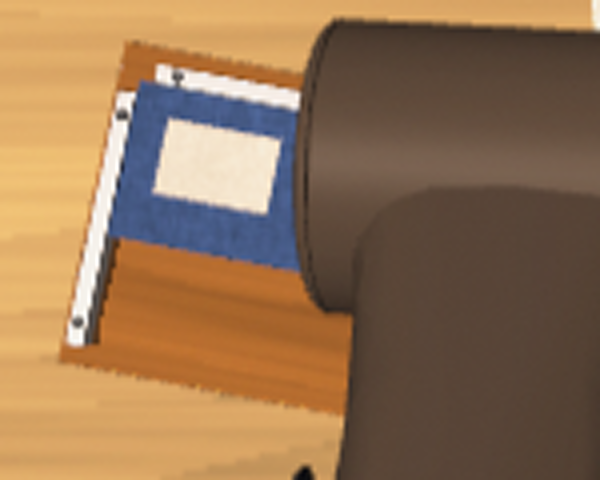

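```bash
python3 - <<'E'
from h import *
from plant import ctrl
o=ctrl.get_obs();rows(o,(.4898,-.3638,.10),-59.5)
E
```

```text
row [-0.     0.     0.003] [12.46  8.28  8.02]
```

Call:
{"fn": "play_rows", "kwargs": {
  "commands": [
    [[0, 0, 0, 12.5, 8.3, 5, 5.5], [0, 0, 0, 12.5, 8.3, 5, 5.5], [0, 0, 0, 12.5, 8.3, 5, 5.5], [0, 0, 0, 12.5, 8.3, 5, 5.5], [0, 0, 0, 12.5, 8.3, 8, 5.5], [0, 0, 0, 12.5, 8.3, 8, 5.5], [0, 0, 0, 12.5, 8.3, 8, 5.5], [0, 0, 0, 12.5, 8.3, 8, 5.5]]
  ]
}}

```text
clock: 9.15
tool_pos: [0.4918, -0.361, 0.1019]
orientation: [-180.0, -0.0, -59.1]
force: [-0.2, 0.9, 0.8]
opening: 0.0553
gripper_force: 0.0
```

```bash
python3 - <<'E'
from h import *
from plant import ctrl
C=ctrl.snapshot("scene")
o=ctrl.get_obs();st(o);rows(o,(.4898,-.3638,.030),-59.5)
cv2.imwrite("pics/s1.png",cv2.resize(C["color"][150:270,100:260,::-1],None,fx=4,fy=4,interpolation=cv2.INTER_CUBIC))
E
```

```text
9.2 [ 0.4923 -0.361   0.1026] jig [  91.4 -549.6  102.6] [-1.7994e+02 -9.0000e-02 -5.9030e+01] [ 0.4 -0.7 -0.8] 0.055 0.0
row [-0.001 -0.002  0.008] [0.1  0.37 7.26]
```

View pics/s1.png

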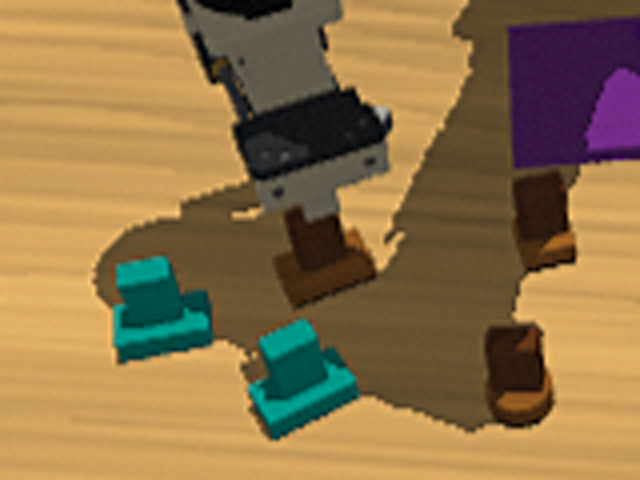

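Call:
{"fn": "play_rows", "kwargs": {
  "commands": [
    [[0, 0, 0, 0.1, 0.37, 2, 5.5], [0, 0, 0, 0.1, 0.37, 4, 5.5], [0, 0, 0, 0.1, 0.37, 6, 5.5], [0, 0, 0, 0.1, 0.37, 7.2, 5.5], [0, 0, 0, 0.1, 0.37, 7.2, 5.5], [0, 0, 0, 0.1, 0.37, 7.2, 5.5]]
  ]
}}

```text
clock: 9.7
tool_pos: [0.4895, -0.3638, 0.0303]
orientation: [-180.0, -0.1, -59.0]
force: [-1.1, -0.7, 0.9]
opening: 0.0548
gripper_force: 0.0
```

```bash
python3 - <<'E'
from h import *
from plant import ctrl
o=ctrl.get_obs();st(o);rows(o,(.4898,-.3638,.030),-59.5)
E
```

```text
9.7 [ 0.4895 -0.3638  0.0303] jig [  89.1 -552.9   30.3] [-1.7997e+02 -6.0000e-02 -5.9020e+01] [-1.1 -0.7  0.9] 0.0548 0.0
row [-0.001 -0.001  0.008] [ 0.02 -0.03  0.03]
```

Call:
{"fn": "play_rows", "kwargs": {
  "commands": [
    [[0, 0, 0, 0, 0, 0, 3.5], [0, 0, 0, 0, 0, 0, 2.5], [0, 0, 0, 0, 0, 0, 1.5], [0, 0, 0, 0, 0, 0, 1.5], [0, 0, 0, 0, 0, 0, 1.5], [0, 0, 0, 0, 0, 0, 1.5]]
  ]
}}

```text
clock: 10.2
tool_pos: [0.489, -0.3645, 0.0295]
orientation: [-180.0, -0.1, -59.1]
force: [0.8, -0.2, 0.1]
opening: 0.0208
gripper_force: 0.2
```

Call:
{"fn": "play_rows", "kwargs": {
  "commands": [
    [[0, 0, 0, 0, 0, 0, 1], [0, 0, 0, 0, 0, 0, 1], [0, 0, 0, 0, 0, 0, 1], [0, 0, 0, 0, 0, 0, 1], [0, 0, 0, 0, 0, 0, 1]]
  ]
}}

```text
clock: 10.62
tool_pos: [0.489, -0.3645, 0.0294]
orientation: [-180.0, -0.0, -59.1]
force: [0.6, 1.6, 5.7]
opening: 0.0199
gripper_force: 30.0
```

Call:
{"fn": "play_rows", "kwargs": {
  "commands": [
    [[0, 0, 0, 0, 0, -1, 1], [0, 0, 0, 0, 0, -3, 1], [0, 0, 0, 0, 0, -6, 1], [0, 0, 0, 0, 0, -9, 1], [0, 0, 0, 0, 0, -12, 1], [0, 0, 0, 0, 0, -14, 1], [0, 0, 0, 0, 0, -15, 1], [0, 0, 0, 0, 0, -15, 1]]
  ]
}}

```text
clock: 11.28
tool_pos: [0.4891, -0.3648, 0.1814]
orientation: [-179.9, -0.2, -59.1]
force: [0.5, 0.5, -1.4]
opening: 0.0201
gripper_force: 30.0
```

```bash
python3 - <<'E'
from h import *
from plant import ctrl
T=ctrl.snapshot("top");C=ctrl.snapshot("scene");pickle.dump((T,C),open("2.pkl","wb"))
o=ctrl.get_obs();st(o)
t=o["tool_pos"];
for p in(T,C): print(project(p,[[t[0],t[1],t[2]-.03],[t[0],t[1],t[2]-.01]]).round(0).tolist())
cv2.imwrite("pics/s2.png",cv2.resize(C["color"][110:260,90:290,::-1],None,fx=4,fy=4,interpolation=cv2.INTER_CUBIC))
e=np.array([.5455,.2302,-10.75]);q=place(np.array([[.006,.012,0]]),e[0],e[1],.0204,e[2])[0];print("panel",q)
rows(o,(q[0],q[1],.18),-100.8)
E
```

```text
11.38 [ 0.4877 -0.3639  0.1779] jig [  87.4 -553.3  177.9] [ 1.7997e+02  9.0000e-02 -5.9150e+01] [ 0.1  1.  -3.3] 0.0202 30.0
[[391.0, 219.0], [393.0, 219.0]]
[[172.0, 180.0], [170.0, 174.0]]
panel [0.55363299 0.24087026 0.0204    ]
row [0.001 0.001 0.727] [-48.53 -36.68  -0.15]
```

View pics/s2.png

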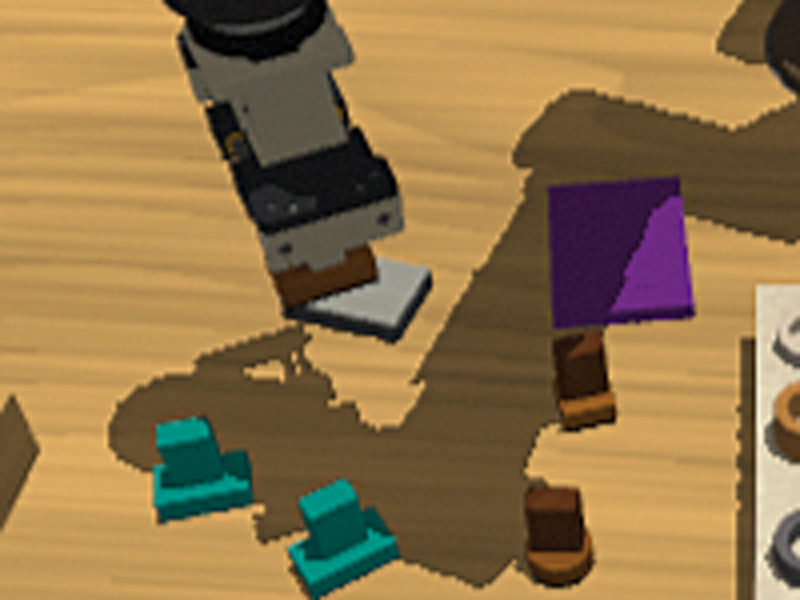

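Call:
{"fn": "play_rows", "kwargs": {
  "commands": [
    [[0, 0, 0.04, -2, -1.5, 0, 1], [0, 0, 0.1, -5, -3.8, 0, 1], [0, 0, 0.16, -8, -6, 0, 1], [0, 0, 0.22, -11, -8.3, 0, 1], [0, 0, 0.28, -14, -10.6, 0, 1], [0, 0, 0.34, -17, -12.8, 0, 1], [0, 0, 0.4, -20, -15.1, 0, 1], [0, 0, 0.46, -23, -17.4, 0, 1]]
  ]
}}

```text
clock: 12.05
tool_pos: [0.5182, -0.076, 0.1768]
orientation: [179.8, -0.0, -85.7]
force: [1.5, -0.7, -0.9]
opening: 0.0197
gripper_force: 30.0
```

```bash
python3 - <<'E'
from h import *
from plant import ctrl
o=ctrl.get_obs();st(o);rows(o,(.5536,.2409,.18),-100.8)
E
```

```text
12.05 [ 0.5182 -0.076   0.1768] jig [  63.2 -264.9  176.8] [ 1.7978e+02 -1.0000e-02 -8.5670e+01] [ 1.5 -0.7 -0.9] 0.0197 30.0
row [ 0.004 -0.001  0.264] [-31.33  -5.92  -0.34]
```

Call:
{"fn": "play_rows", "kwargs": {
  "commands": [
    [[0, 0, 0.04, -4, -0.8, 0, 1], [0, 0, 0.09, -8, -1.6, 0, 1], [0, 0, 0.13, -12, -2.4, 0, 1], [0, 0, 0.18, -16, -3.2, 0, 1], [0, 0, 0.22, -20, -4, 0, 1], [0, 0, 0.25, -24, -4.8, 0, 1], [0, 0, 0.26, -27, -5.3, 0, 1], [0, 0, 0.264, -29, -5.7, 0, 1]]
  ]
}}

```text
clock: 12.72
tool_pos: [0.5526, 0.2184, 0.1762]
orientation: [179.8, -0.2, -100.5]
force: [0.0, -0.7, -0.9]
opening: 0.0198
gripper_force: 30.0
```

```bash
python3 - <<'E'
from h import *
from plant import ctrl
o=ctrl.get_obs();st(o);rows(o,(.5536,.2409,.09),-100.8)
E
```

```text
12.72 [0.5526 0.2184 0.1762] jig [ 41.5  30.8 176.2] [ 1.7983e+02 -1.6000e-01 -1.0055e+02] [ 0.  -0.7 -0.9] 0.0198 30.0
row [ 0.003 -0.003  0.004] [-2.25  0.29  8.62]
```

Call:
{"fn": "play_rows", "kwargs": {
  "commands": [
    [[0, 0, 0.004, -1.5, 0.3, 1, 1], [0, 0, 0.004, -2.2, 0.3, 3, 1], [0, 0, 0.004, -2.2, 0.3, 5, 1], [0, 0, 0.004, -2.2, 0.3, 7, 1], [0, 0, 0.004, -2.2, 0.3, 8.3, 1], [0, 0, 0.004, -2.2, 0.3, 9, 1], [0, 0, 0.004, -2.2, 0.3, 9, 1], [0, 0, 0.004, -2.2, 0.3, 9, 1]]
  ]
}}

```text
clock: 13.38
tool_pos: [0.5545, 0.2375, 0.0881]
orientation: [179.9, -0.1, -100.8]
force: [-0.7, -0.2, -0.9]
opening: 0.0199
gripper_force: 30.0
```

```bash
cat >> h.py <<'E'
def held(C,o,off,dz=.0295,parts=STAMP[:1]):
    """project block model held at tool: off = mm along tool x, y; rotates with the tool"""
    Rt=R.from_euler("xyz",o["orientation"],degrees=True)
    return [project(C,o["tool_pos"]+Rt.apply(np.c_[b[:,1]+off[0]/1e3,b[:,0]+off[1]/1e3,dz-b[:,2]])) for b in parts]
E
python3 - <<'E'
from h import *
from plant import ctrl
C=ctrl.snapshot("scene");o=ctrl.get_obs();st(o);rows(o,(.5536,.2409,.06),-100.8)
pickle.dump((C,o),open("3.pkl","wb"))
x0,y0,f=330,150,5
a=cv2.resize(C["color"][y0:y0+110,x0:x0+140,::-1],None,fx=f,fy=f,interpolation=cv2.INTER_CUBIC)
u=held(C,o,(0,0))[0]
cv2.polylines(a,[np.int32(np.round((cv2.convexHull(u.astype(np.float32))+.5-[x0,y0])*f))],True,(0,255,0),1)
cv2.imwrite("pics/s3.png",a)
E
```

```text
13.43 [0.555  0.2379 0.0891] jig [40.2 50.4 89.1] [-1.8000e+02 -2.0000e-02 -1.0084e+02] [ 0.  -0.4 -0.1] 0.0201 30.0
row [-0.    -0.    -0.001] [-0.27  0.19  2.91]
```

View pics/s3.png

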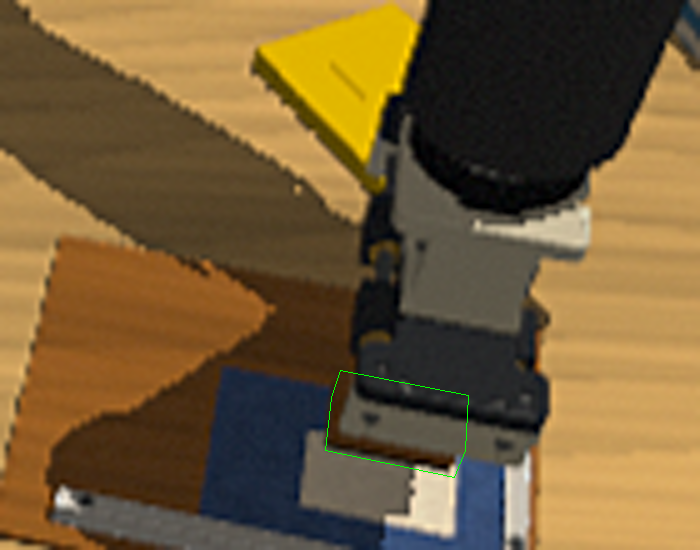

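```bash
python3 - <<'E'
from h import *
C,o=pickle.load(open("3.pkl","rb"))
H=hsv(C);print("cols",list(range(392,426,2)))
for r in range(226,248): print(r," ".join("%3d/%3d/%3d"%tuple(H[r,c]) for c in range(392,426,2)))
b=STAMP[0];u=held(C,o,(0,0))[0]
for q,w in zip(b,u): print((q*1e3).astype(int),w.round(1))
E
```

```text
cols [392, 394, 396, 398, 400, 402, 404, 406, 408, 410, 412, 414, 416, 418, 420, 422, 424]
226   2/ 67/ 53  14/182/ 66  17/209/ 61  14/197/ 62  15/120/ 68  98/ 35/ 29   0/  0/ 46 150/  6/ 46 100/ 17/ 44  25/ 22/ 70   0/  8/ 34 120/  6/ 41  80/ 19/ 41  80/ 19/ 41 165/ 13/ 39 113/ 24/ 42 105/ 13/ 40
227 107/137/ 56 124/ 68/ 56  10/150/ 51  14/197/ 66  19/ 63/ 65 135/ 93/ 11 100/ 23/ 33 130/ 18/ 42  45/ 11/ 47  30/ 12/ 63  90/ 11/ 47 120/  6/ 41  80/ 18/ 42 120/ 13/ 40 120/ 12/ 42 110/ 19/ 41 135/ 12/ 43
228 109/139/ 55 107/167/ 61   8/130/ 51  15/219/ 64  18/ 53/ 86 100/153/ 10 150/ 13/ 20  75/ 18/ 28  75/ 14/ 37 120/ 12/ 41  90/  5/ 54 120/ 11/ 46 105/ 26/ 40 135/ 13/ 40  80/ 18/ 42 113/ 27/ 38   0/  0/ 40
229 110/137/ 54 107/158/ 58  12/182/ 49  14/209/ 61  23/ 49/ 94  30/ 25/ 31 130/118/ 13 113/ 78/ 13  96/ 67/ 19  90/ 66/ 27 120/  8/ 32  96/ 36/ 35 120/  6/ 45 105/ 10/ 49 128/ 26/ 40  90/  6/ 41 105/ 24/ 42
230 109/134/ 55 108/147/ 59  13/146/ 54  16/202/ 58  21/ 53/ 96  25/ 54/ 85  23/ 47/ 65  45/ 41/ 25 128/ 78/ 13 120/ 39/ 13  98/ 64/ 16 165/ 51/ 20 108/ 39/ 33 110/ 21/ 36 110/ 
[... 3084 characters left out ...]
55/233  20/ 55/232  20/ 57/236  19/ 64/248 109/137/117 109/127/116
246  20/ 59/113  20/ 57/108  18/ 57/111  19/ 52/107  19/ 57/112  18/ 54/108  17/ 60/111  18/ 51/109  19/ 54/104  18/ 58/106  18/ 56/200  20/ 53/227  20/ 52/225  19/ 54/226  20/ 62/246 109/132/118 110/135/113
247  18/ 59/113  18/ 57/111  18/ 53/110  18/ 57/108  18/ 55/112  20/ 55/111  18/ 56/110  20/ 56/105  19/ 60/107  18/ 54/103  17/ 58/159  21/ 53/229  20/ 54/224  19/ 53/225  19/ 62/244 109/147/116 110/132/116
[-18 -31   0] [420.3 244.8]
[-18 -31  21] [422.5 239.5]
[-18  31   0] [394.6 239.6]
[-18  31  21] [396.4 234.3]
[ 18 -31   0] [420.9 233.8]
[ 18 -31  21] [423.  228.5]
[18 31  0] [395.8 228.8]
[18 31 21] [397.5 223.5]
```

```bash
python3 - <<'E'
from h import *
C,o=pickle.load(open("3.pkl","rb"))
g=C["color"].astype(int)
for r in range(234,240): print(r,[tuple(g[r,c].tolist()) for c in range(393,398)])
for r in range(240,244): print(r,[tuple(g[r,c].tolist()) for c in range(418,424)])
H=hsv(C)
# lowest brown/dark row per column
for c in range(396,420,3): print(c,[r for r in range(234,248) if H[r,c,1]>140 or H[r,c,2]<55][-1])
E
```

```text
234 [(26, 36, 58), (23, 38, 63), (42, 30, 30), (64, 36, 14), (71, 46, 19)]
235 [(14, 29, 51), (15, 33, 59), (42, 27, 21), (64, 35, 16), (69, 46, 23)]
236 [(82, 78, 75), (80, 79, 78), (60, 43, 30), (61, 33, 13), (62, 38, 15)]
237 [(112, 103, 88), (102, 93, 80), (64, 46, 30), (62, 36, 14), (58, 33, 2)]
238 [(117, 106, 90), (94, 86, 73), (39, 28, 23), (43, 23, 2), (51, 29, 11)]
239 [(116, 106, 90), (107, 99, 84), (76, 71, 62), (51, 48, 39), (30, 27, 22)]
240 [(81, 68, 51), (91, 82, 67), (88, 80, 64), (94, 87, 70), (96, 90, 69), (94, 87, 68)]
241 [(68, 39, 17), (73, 51, 30), (70, 45, 22), (101, 109, 127), (82, 91, 109), (77, 85, 100)]
242 [(60, 31, 7), (54, 26, 0), (89, 55, 23), (104, 115, 140), (66, 88, 128), (58, 82, 123)]
243 [(13, 3, 0), (40, 28, 17), (216, 193, 156), (130, 134, 147), (59, 81, 123), (58, 82, 125)]
396 239
399 239
402 240
405 240
408 241
411 242
414 242
417 243
```

```bash
python3 - <<'E'
from h import *
from plant import ctrl
o=ctrl.get_obs();st(o);rows(o,(.5538,.2415,.061),-100.8)
E
```

```text
13.43 [0.555  0.2379 0.0891] jig [40.2 50.4 89.1] [-1.8000e+02 -2.0000e-02 -1.0084e+02] [ 0.  -0.4 -0.1] 0.0201 30.0
row [-0.    -0.    -0.001] [-0.33  0.19  2.81]
```

Call:
{"fn": "play_rows", "kwargs": {
  "commands": [
    [[0, 0, 0, -0.2, 0.1, 0.5, 1], [0, 0, 0, -0.33, 0.19, 1.2, 1], [0, 0, 0, -0.33, 0.19, 1.9, 1], [0, 0, 0, -0.33, 0.19, 2.3, 1], [0, 0, 0, -0.33, 0.19, 2.6, 1], [0, 0, 0, -0.33, 0.19, 2.7, 1], [0, 0, 0, -0.33, 0.19, 2.7, 1], [0, 0, 0, -0.33, 0.19, 2.7, 1]]
  ]
}}

```text
clock: 14.1
tool_pos: [0.5537, 0.2417, 0.0621]
orientation: [-180.0, 0.0, -100.8]
force: [-0.5, 0.6, -1.3]
opening: 0.0201
gripper_force: 30.0
```

```bash
python3 - <<'E'
from h import *
from plant import ctrl
P=[]
for i in range(6): C=ctrl.snapshot("scene");o=ctrl.get_obs();P.append(np.r_[o["tool_pos"],o["orientation"]])
st(o);P=np.array(P);P[:,3]%=360;m=P.mean(0);print(m.round(4));o=dict(o);o["tool_pos"]=m[:3];o["orientation"]=m[3:]
rows(o,(.5538,.2415,.060),-100.8)
pickle.dump((C,o),open("4.pkl","wb"))
x0,y0,f=375,210,12
a=cv2.resize(C["color"][y0:y0+50,x0:x0+65,::-1],None,fx=f,fy=f,interpolation=cv2.INTER_NEAREST)
def dr(u,c): cv2.polylines(a,[np.int32(np.round((cv2.convexHull(u.astype(np.float32))+.5-[x0,y0])*f))],True,c,1)
dr(held(C,o,(0,0))[0],(0,255,0))
dr(project(C,place(PANEL[0],.5455,.2302,.006,-10.8)),(0,0,255))
cv2.imwrite("pics/s4.png",a)
E
```

```text
14.4 [0.5536 0.2418 0.0622] jig [38.2 53.9 62.2] [-1.7999e+02  2.0000e-02 -1.0083e+02] [ 0.1  0.9 -1.9] 0.0201 30.0
[ 5.537000e-01  2.418000e-01  6.230000e-02  1.800177e+02  1.910000e-02
 -1.008287e+02]
row [-0.     0.    -0.001] [ 0.03 -0.02  0.23]
```

View pics/s4.png

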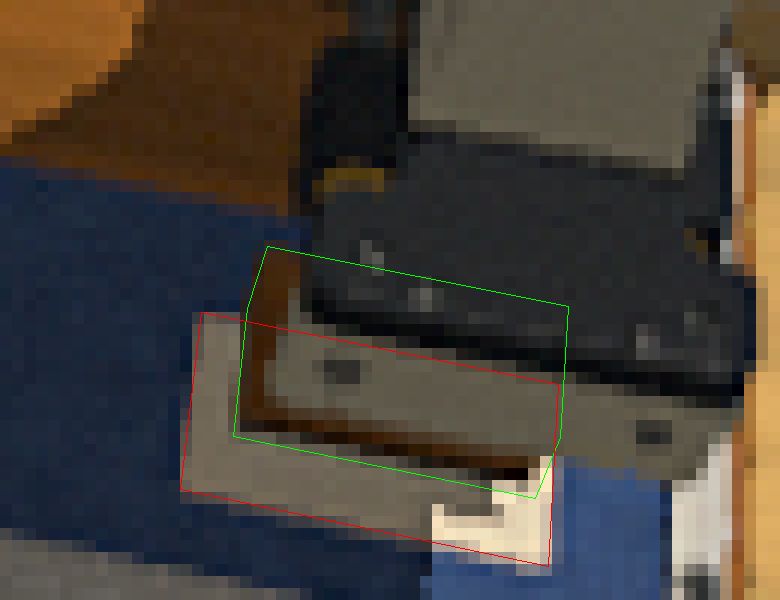

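```bash
python3 - <<'E'
from h import *
for f in("3.pkl","4.pkl"):
    C,o=pickle.load(open(f,"rb"));g=C["color"][...,0].astype(float)
    u=held(C,o,(0,0))[0];A,B=u[2],u[0]
    tip=held(C,o,(0,0),dz=0,parts=[np.array([[-.03,-.0095,0],[-.03,.0095,0]])])[0]
    E=[];F=[]
    for c in range(398,409 if f=="3.pkl" else 414):
        pred=A[1]+(c-A[0])*(B-A)[1]/(B-A)[0]
        r0=int(pred)-5;w=g[r0:r0+9,c];k=int(np.argmin(w[:7]));
        j=next((i for i in range(k,8) if w[i+1]>=70),None)
        if j is None: continue
        E.append((c,r0+j+(70-w[j])/(w[j+1]-w[j])-pred))
        s=hsv(C)[r0-6:r0+6,c,1].astype(float);i=next((i for i in range(11) if s[i]<130<=s[i+1] and s[min(i+2,11)]>130),None)
        if i is not None:F.append((c,r0-6+i+(130-s[i])/(s[i+1]-s[i])))
    E=np.array(E);F=np.array(F);print(f,E[:,1].round(2),"slope dev",np.polyfit(*E.T,1)[0].round(3),"pred",((B-A)[1]/(B-A)[0]).round(3),"finger edge slope",np.polyfit(*F.T,1)[0].round(3),"mean",E[:,1].mean())
E
```

```text
3.pkl [-0.67 -0.56 -0.72 -0.56 -0.48 -0.63 -0.54 -0.72 -0.51 -0.58 -0.66] slope dev 0.002 pred 0.205 finger edge slope 0.198 mean -0.6026192431737575
4.pkl [-0.66 -1.   -0.55 -0.77 -0.9  -0.81 -0.99 -0.53 -0.75 -0.87 -0.78 -0.58
 -0.48 -0.78 -0.93 -0.9 ] slope dev -0.0 pred 0.207 finger edge slope 0.219 mean -0.7666263896377519
```

```bash
python3 - <<'E'
from h import *
C,o=pickle.load(open("4.pkl","rb"));g=C["color"].astype(int)
u=held(C,o,(0,0))[0]
def ex(i,j,r): a,b=u[i],u[j];return round(a[0]+(r-a[1])*(b-a)[0]/(b-a)[1],2)
for r in range(239,247): print(r,"pred",ex(2,3,r),[tuple(g[r,c].tolist()) for c in range(392,398)])
for r in range(246,251): print(r,"pred",ex(0,1,r),[tuple(g[r,c].tolist()) for c in range(416,423)])
E
```

```text
239 pred 396.2 [(114, 103, 89), (115, 104, 88), (120, 111, 96), (58, 45, 32), (57, 28, 6), (61, 36, 16)]
240 pred 395.87 [(113, 104, 88), (114, 104, 91), (110, 99, 85), (56, 39, 27), (63, 34, 5), (83, 68, 52)]
241 pred 395.53 [(114, 104, 87), (114, 104, 89), (103, 91, 77), (54, 37, 25), (62, 34, 9), (82, 72, 56)]
242 pred 395.19 [(114, 105, 89), (116, 107, 93), (94, 83, 69), (57, 39, 23), (59, 32, 7), (76, 65, 49)]
243 pred 394.85 [(112, 101, 84), (115, 106, 91), (86, 73, 57), (61, 36, 16), (58, 30, 4), (64, 45, 24)]
244 pred 394.51 [(111, 102, 87), (118, 109, 93), (89, 75, 58), (53, 35, 17), (63, 36, 16), (61, 35, 12)]
245 pred 394.17 [(112, 103, 87), (118, 108, 93), (88, 78, 67), (37, 30, 26), (35, 27, 19), (29, 14, 7)]
246 pred 393.83 [(114, 104, 88), (114, 104, 88), (103, 95, 82), (93, 87, 76), (96, 89, 77), (96, 90, 78)]
246 pred 421.18 [(95, 91, 76), (93, 89, 76), (95, 92, 78), (91, 88, 73), (94, 87, 73), (91, 87, 72), (92, 88, 72)]
247 pred 420.76 [(82, 68, 51), (82, 67, 51), (83, 71, 55), (83, 75, 60), (86, 82, 68), (89, 81, 66), (93, 87, 68)]
248 pred 420.34 [(64, 35, 14), (66, 38, 13), (60, 37, 14), (86, 64, 40), (210, 190, 158), (106, 105, 110), (69, 77, 95)]
249 pred 419.92 [(25, 16, 10), (12, 0, 0), (8, 0, 0), (153, 131, 106), (255, 234, 194), (111, 113, 129), (47, 72, 114)]
250 pred 419.5 [(199, 183, 156), (207, 190, 164), (146, 134, 115), (220, 198, 168), (254, 232, 191), (105, 105, 125), (42, 68, 111)]
```

Call:
{"fn": "play_rows", "kwargs": {
  "commands": [
    [[0, 0, 0, -0.04, -0.02, 0.1, 1], [0, 0, 0, -0.08, -0.05, 0.2, 1], [0, 0, 0, -0.08, -0.05, 0.2, 1], [0, 0, 0, -0.08, -0.05, 0.2, 1], [0, 0, 0, -0.08, -0.05, 0.2, 1], [0, 0, 0, -0.08, -0.05, 0.2, 1]]
  ]
}}

```text
clock: 14.9
tool_pos: [0.5542, 0.2424, 0.06]
orientation: [180.0, -0.0, -100.8]
force: [0.5, -0.5, -1.1]
opening: 0.0199
gripper_force: 30.0
```

```bash
python3 - <<'E'
from h import *
from plant import ctrl
P=[]
for i in range(4): C=ctrl.snapshot("scene");o=ctrl.get_obs();P.append(np.r_[o["tool_pos"],o["orientation"][1:]])
st(o);print(np.mean(P,0).round(4))
T=ctrl.snapshot("top")
for n,b in(("round_stamp",C),("square_stamp",C),("ink_tin",C),("pencil_pot",C),("roll0",C)): print(n,[(d["bbox"],round(d["conf"],2)) for d in ctrl.find_in(b,n)][:3])
u=held(C,o,(0,0))[0];print(u[[2,0]].round(2))
E
```

```text
15.1 [0.5542 0.2424 0.06  ] jig [38.6 54.6 60. ] [-180.      0.   -100.83] [-0.1 -0.2 -0.8] 0.0198 30.0
[ 5.542000e-01  2.424000e-01  6.000000e-02  9.000000e-04 -1.008293e+02]
round_stamp [([222.1, 229.7, 14.3, 24.4], 0.61)]
square_stamp [([233.2, 189.9, 9.8, 28.0], 0.65)]
ink_tin [([162.8, 172.2, 33.1, 23.0], 0.69)]
pencil_pot [([288.4, 254.5, 34.7, 63.9], 0.91)]
roll0 [([283.8, 204.9, 19.9, 24.9], 0.88), ([282.7, 183.2, 20.3, 17.4], 0.67), ([284.4, 235.2, 17.7, 21.6], 0.63)]
[[393.96 246.54]
 [419.1  251.75]]
```

The stamp is steady at about 10 mm above the panel, level and centred. The bystanders are where they were, so I'm handing in.

```bash
python3 -c "
from plant import ctrl
print(ctrl.close_job())"
```

```text
the job is handed in; nothing more can be done
None
```

I handed the job in at about 15 s, still holding the oblong stamp level roughly 10 mm above the panel, centred to within about 1–2 mm by the camera images; the notebook was seen flush against both stops, and the bystanders I checked again (the other wooden stamps, rolls, tin and pot) had not moved.

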